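Clamp a radio module in the sprung test fixture

TASK

Press down the connector end of the metal radio module in its close-fitting storage block so that it tips and its plain end comes up, lift it out by that end and set it down flat on the mat, letting go for a fresh grip. Then take it again, press the test fixture's sprung tilt plate level with it and slide it, plain end first, under the fixture's bridge fully home against the back stop, so that it stays clamped with the plate level. Leave the screwdriver, jar and dish where they are.

Things in the scene. Friction and masses are not known exactly. Their poses are not given: they have to be found in the camera images.
- module: radio module: smooth aluminium box 104 long (x) x 46 wide (y) x 34 high (z), 0.2 to 0.3 kg. Two round steel connectors (13 mm diameter, 15 mm long, side by side 22 mm apart, centres 17 mm above the underside) stick out of its -x end; the +x end is plain and flat. Origin: centre of the underside of the box; z up through its flat top.
- module_nose (a point): middle of the bottom edge of the module's plain end: module frame (52, 0, 0) mm
- block: fixed grey storage block 150 x 74 mm, 58 mm high; its pocket, 50 mm wide, leaves the module 2 mm at each side and at the plain end, its top only 2 mm above the walls: no room for fingers. Origin: the block's underside, below the module's origin at the start; x points as the module's x, to its plain end (block spans x = -84 to +66 mm).
- fixture: fixed test fixture: dark steel base 165 x 80 x 12 mm with a steel tilt plate and an aluminium bridge. Origin: underside, on its middle line; x points from the plate's hinge to the bridge, z up. The hinge lies along y at x = -80, z = 21 mm. With the plate level its top is 24 mm above the origin.
- plate_edge (a point): middle of the upper free edge of the tilt plate: steel, 98 long x 52 wide x 6 mm, free edge 100 mm from the hinge, towards the bridge. Raised, the edge stands about 58 mm above the fixture's origin, level 24 mm (at x = +20 mm)
- plate (a joint): tilt of the plate: 0 = sprung up (free edge raised by 0.35 rad), 0.35 = level, on a hard stop. The spring takes about 3 to 4.5 N at the free edge. It lifts the plate again, also with the module lying on it, unless the module is caught under the bridge: then the plate rests about 0.02 rad short of the stop.
- mat: blue bench mat, 500 x 1000 mm, fixed; its top is at z = 2 mm and all else stands on it. Origin: centre of its underside. Between the block and the fixture it is free, from about 0.47 to 0.64 m ahead of the robot, 0.06 m to either side of straight ahead.
- screwdriver: bystander: screwdriver lying across the mat, about 0.7 m ahead of the robot
- jar: bystander: small jar, 44 mm diameter, 50 mm high. Origin: centre of the underside
- dish: bystander: shallow steel dish, 70 mm diameter, 22 mm high. Origin: centre of the underside
- block_ledge (a point): edge over which the module tips: end of the ledge it stands on, block frame (-4.5, 0, 26) mm, just past the module's centre of mass. Under the connector half is a well 22 mm deep. Its top pressed down 10 mm near the connector edge (45 mm behind the origin, under 2 N; deeper can wedge) it tips and stays leaning about 0.48 rad, plain end up, some 20 mm of that end's sides clear of the walls.
- fixture_bridge (a point): mouth of the bridge, middle, at the height of the level plate's top: fixture frame (26, 0, 24) mm. The bridge spans x = 26 to 56 mm: two uprights 56 mm apart inside, and a crossbar with underside 60.5 and top 70.5 mm above the fixture's origin, so the module on the level plate passes with 2.5 mm to spare; a lead-in lip on the mouth slopes up to x = 21, z = 64 mm. Fixed floor below it at 22.5 mm.
- fixture_stop (a point): back stop behind the bridge: upright face at fixture x = 58 mm (point at 58, 0, 24), top 50 mm. The module's plain end belongs against it; the connector end then stays outside the bridge, over the plate.
There are look-alikes about, which are no part of the job. Several things have the shape of the module; the one meant has the colours described above.

How it is judged:
By the outcome, as a careful person would: the job done as asked, in the order asked, and still so for the second after the job is handed in, with the robot touching nothing.
It also fails if it takes over 67 s, if anything falls off the work surface, if the arm or the gripper's body presses on something with over 40 N, if the wrist force passes 120 N, or if a joint passes its speed limit or range.

ROBOT

A 6-joint arm with a two-finger parallel gripper is mounted at the origin on the work surface. World frame = base frame: x ahead of the robot, y to its left, z up, the work surface at z = 0. Lengths are in m, angles in rad, forces in N, time in s.
With the tool pointing down it reaches from about 0.35 to 0.975 m from the base axis. Payload 7.1 kg.
Tool frame: the origin (TCP) lies where the fingers leave the gripper's body, on its centre line; the fingertips stand 80 mm ahead of it and the grasp point (between the pads) lies 61 mm ahead of it; z points along the fingers, y is the line along which they close (so a half turn about z gives the same grasp; the last joint's range is limited). The gripper opens to 88 mm and grips with 3 to 60 N. Pads are 20 mm wide; open, the fingers measure 115 mm over their backs; the gripper's body (75 mm by 178 mm) begins 61 mm behind the grasp point.
Start: joints at [1.28, 0.423, 1.63, -0, 1.089, -0.019], TCP at [0.168, 0.602, 0.303] pointing down, gripper open.
Joint ranges: [-3, 3], [-0.9, 2.11], [0.09, 2.58], [-1.31, 4.45], [0.11, 2.69], [-2.54, 2.54]. Speed limits (rad/s): [2.39, 2.39, 3.01, 3.14, 3.14, 3.14].

INTERFACE

Orientations are given as [roll, pitch, yaw] about the fixed x, y, z axes, in that order (R = Rz(yaw) Ry(pitch) Rx(roll)).
In Python, from workcell import robot, capture, models gives the robot as it stands.
- The arm moves only by the tool step_arm, never from a script. Its argument "steps" is a list of rows, each an object of numbers: "x", "y", "z": the shift along the tool's x, y, z in cm; "turn": the turn about the tool's z in rad; "jaw": the opening, from -1 (shut) to 1 (fully open). In form: [{"x": .., "y": .., "z": .., "turn": .., "jaw": ..}, ...]. A call has 1 to 8 rows; each row is the pose to reach, as a shift and turn from the pose commanded when the call began, along the tool's axes at that moment; what a row does not reach only later rows make up. A row lasts 1/12 s, in which the tool goes at most 41.7 mm and 7.16 degrees, less where a joint would pass 70% of its speed; a pose out of reach is approached as far as the arm can. A call with a gripper value outside its range is refused whole. The fingers move at their own pace and stop on an object; "force" is the grip in N (left out, the last holds). Time passes only in rows, so rows that repeat a pose let the fingers close. It gives the time, the measured TCP pose, the force, the opening and the grip force at its end, in the units of the state.
- robot.read_state(): the state, without advancing time (a new reading comes with each control period).
- capture(name): name is "scene" or "top" or "wrist"; returns a dict with "color" (384x512x3 uint8, red, green, blue), "vertical_fov" (degrees; the focal length in pixels is half the picture's height over the tangent of half this angle, whatever the lens; pixels are square), "cx", "cy" (the principal point, pixels), "T" (4x4, takes a point from camera to world coordinates); the wrist camera has in their place "tool_from_camera" (4x4, takes a point from camera to tool coordinates, whose origin is the TCP and whose axes are the flange's). Camera axes: x right, y up, looking along -z (the intrinsics and any distortion apply to the point x, -y, -z); pixel columns grow to the right and rows downward; lengths in m; the calibration is good to about 2 mm. A picture is of the moment at which its call begins: read the wrist's pose just before it. There is no depth.
- robot.sign_off(): hands the job in; it is judged then, once.
Trained networks look in a picture, given as the dict that the camera call returned (one of the last four; its "shot" number tells which), for a name from the list of things; names that differ only in an ending like _2 or _b are one class to them, and where a whole thing is asked for, a point or a joint stands for the part that bears it (a point fixed in the world has none). Each returns a list of dicts, best first, with "p" (0 to 1); they miss things now and then, are a little off and sometimes report something else, mostly with a low value. They report only what shows in the picture. A call takes as long as a camera call. They do not tell look-alikes from the thing itself.
- models.spot_in(picture, query): "pixel" ([row, column] in pixels, amid what is visible of it).
The state is a dict: "t": time; "qpos": joint angles; "qvel": joint speeds; "effort": joint torques, N m; "tool_pos": TCP position; "tcp_rot": TCP orientation; "contact_force": force on the tool from outside, world axes, zero at the start; "moment": the same for the moment, N m; "gripper_width": finger opening in m; "gripper_force": force on a finger pad.
Only numpy, scipy, OpenCV 4.12 (cv2) and the standard library are available. Lean on these libraries where they do the work, as an engineer would, in place of code of your own. Each camera call takes 0.05 s, during which the arm holds its last target. There are 200 camera calls.

## Working session

There is one attempt and no reset: what is moved stays moved. The work goes in short steps, Python scripts to look and compute and a tool call to move; the robot and the scene stay as the last step left them, time stands still between calls to the robot, and variables do not carry over. Pictures are saved under pics/ and viewed, at most 10 in all, crops included, and the job is handed in when it is done.

Besides the shell and the picture viewer there is one more tool, called after "Emit:" by a JSON object that holds its "op" and its "data". step_arm: Moves the arm, as the interface text tells. Its arguments: {"type":"object","properties":{"steps":{"type":"array","items":{"type":"object","properties":{"x":{"type":"number"},"y":{"type":"number"},"z":{"type":"number"},"turn":{"type":"number"},"jaw":{"type":"number"}}}},"force":{"type":"number"}},"required":["steps"]}

```bash
mkdir -p pics; ls; cat > h.py <<'E'
import numpy as np, cv2
from workcell import robot, capture, models
from scipy.spatial.transform import Rotation as R
def toolT(s):
    T=np.eye(4);T[:3,:3]=R.from_euler('xyz',s['tcp_rot']).as_matrix();T[:3,3]=s['tool_pos'];return T
def snap(name):
    s=robot.read_state();p=capture(name)
    p['W']=p['T'] if 'T' in p else toolT(s)@p['tool_from_camera'];return p
def f(p): return p['color'].shape[0]/2/np.tan(np.radians(p['vertical_fov'])/2)
def ray(p,rc):
    d=np.array([(rc[1]-p['cx'])/f(p),-(rc[0]-p['cy'])/f(p),-1]);return p['W'][:3,3],p['W'][:3,:3]@d
def hit(p,rc,z):
    o,d=ray(p,rc);return o+d*(z-o[2])/d[2]
def proj(p,X):
    c=np.linalg.inv(p['W'])@np.append(X,1);return [p['cy']-f(p)*c[1]/-c[2],p['cx']+f(p)*c[0]/-c[2]]
def save(p,n,crop=None,k=1):
    im=p['color'][...,::-1]
    if crop: r0,r1,c0,c1=crop;im=im[r0:r1,c0:c1]
    cv2.imwrite('pics/'+n,cv2.resize(im,None,fx=k,fy=k,interpolation=cv2.INTER_CUBIC))
E
python3 - <<'E'
from h import *
s=robot.read_state();print(s)
a=snap('scene');b=snap('top')
for n,p in (('scene',a),('top',b)):
    print(n,{k:v for k,v in p.items() if k not in('color','W')})
    for q in ['module','module_nose','block','fixture','plate_edge','jar','dish','screwdriver','fixture_bridge','fixture_stop','block_ledge']:
        print(q,[(np.round(d['pixel']),round(d['p'],2),np.round(hit(p,d['pixel'],.03),3)) for d in models.spot_in(p,q)][:4])
cv2.imwrite('pics/a.png',np.hstack([cv2.resize(x['color'][...,::-1],(400,300)) for x in (a,b)]))
save(b,'b.png',k=1.5)
save(a,'a.png',k=1.5)
E
```

```text
pics
{'t': 0.0, 'qpos': array([ 1.28001237e+00,  4.23831775e-01,  1.63068294e+00,  2.15914587e-05,
        1.08861541e+00, -1.89784955e-02]), 'qvel': array([ 6.14793451e-04,  9.46610937e-04, -8.12912471e-07, -1.12138669e-04,
       -3.49393164e-04, -7.33747651e-04]), 'effort': array([-2.57298670e-03, -5.44618285e+01, -2.73658919e+01,  6.42248732e-02,
        2.27102812e-02, -1.33359408e-04]), 'tool_pos': array([0.16762736, 0.60164854, 0.30191005]), 'tcp_rot': array([-3.14005582e+00, -4.82879448e-05,  2.86977713e+00]), 'contact_force': array([-0.14781431,  0.59419626,  0.97209286]), 'moment': array([-0.00119563,  0.00276734, -0.02024088]), 'gripper_force': 0.0, 'gripper_width': 0.08753117881226435}
scene {'vertical_fov': 46.02469405401141, 'cx': 255.2766259671933, 'cy': 189.24850569210582, 'T': array([[ 0.63871657, -0.55167996,  0.53636775,  1.11007936],
       [ 0.76915032,  0.47697329, -0.42532843, -0.49613258],
       [-0.02118792,  0.68421174,  0.72897556,  0.83549564],
       [ 0.        ,  0.        ,  0.        ,  1.        ]]), 'shot': 1}
module [(array([220., 160.]), 0.96, ar
[... 2216 characters left out ...]
0.744, -0.092,  0.03 ]))]
plate_edge [(array([201., 153.]), 0.9, array([0.515, 0.254, 0.03 ]))]
jar [(array([139., 197.]), 0.7, array([0.69 , 0.122, 0.03 ]))]
dish [(array([236., 247.]), 0.61, array([ 0.409, -0.013,  0.03 ]))]
screwdriver [(array([118., 271.]), 0.62, array([ 0.745, -0.091,  0.03 ])), (array([202., 152.]), 0.43, array([0.514, 0.256, 0.03 ])), (array([195., 151.]), 0.28, array([0.534, 0.258, 0.03 ]))]
fixture_bridge [(array([192., 154.]), 0.7, array([0.541, 0.248, 0.03 ]))]
fixture_stop [(array([188., 153.]), 0.62, array([0.554, 0.251, 0.03 ]))]
block_ledge [(array([219., 326.]), 0.74, array([ 0.45 , -0.238,  0.03 ])), (array([138., 198.]), 0.68, array([0.692, 0.119, 0.03 ]))]
```

```bash
python3 - <<'E'
import cv2,numpy as np
from h import *
b=snap('top');a=snap('scene')
save(b,'top1.png',(105,265,125,405),2.8)
save(a,'sc1.png',(110,300,70,380),2.5)
E
```

```text
(no output)
```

View pics/top1.png

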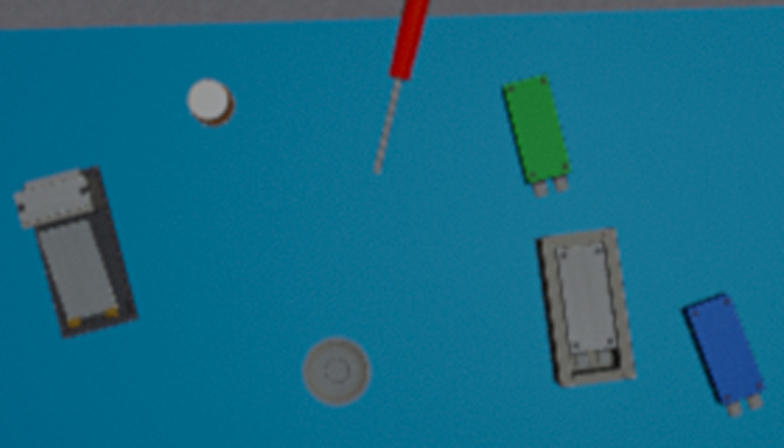

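View pics/sc1.png

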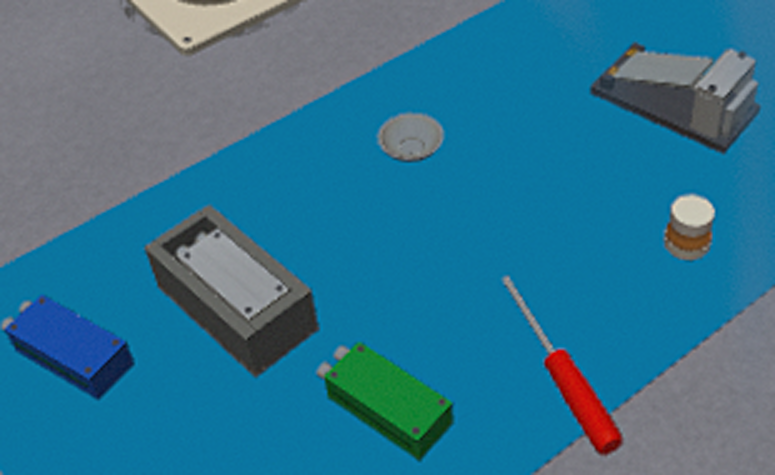

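The scene has three module-shaped things, given as top-picture (row, column):
- aluminium, in the grey block, at (211, 334)
- green, at (152, 317)
- blue, at (226, 379)

The aluminium one fits the description: bare metal, sitting in the storage block. Both crops show this clearly. The fixture is at about (195, 153), with its hinge towards the robot and its bridge away from it.

```bash
cat >> h.py <<'E'
def go(pos,yaw=None):
    s=robot.read_state();y=s['tcp_rot'][2];d=np.array(pos)-s['tool_pos']
    t=0 if yaw is None else (y-yaw+np.pi)%(2*np.pi)-np.pi
    return dict(x=round(100*(np.cos(y)*d[0]+np.sin(y)*d[1]),2),y=round(100*(np.sin(y)*d[0]-np.cos(y)*d[1]),2),z=round(-100*d[2],2),turn=round(t,3))
E
python3 - <<'E'
from h import *
b=snap('top');w=snap('wrist');print(w['tool_from_camera'].round(3),w['vertical_fov'])
u=lambda x,y:(105+y/2.8,125+x/2.8)
for n,z,L in (('mod',.062,[(557,248),(603,243),(617,350),(572,355)]),('block',.060,[(551,237),(615,230),(632,377),(563,385)]),('fixbase hinge corners',.014,[(63,338),(137,320)]),('bridge top',.0725,[(15,195),(83,171),(92,208),(25,228)])):
    P=np.array([hit(b,u(*q),z) for q in L]);print(n,P.round(4).tolist(),P.mean(0).round(4))
print(go([.455,-.252,.27],3.27))
E
```

```text
[[-0.     0.957  0.29   0.079]
 [ 1.     0.     0.    -0.   ]
 [ 0.     0.29  -0.957 -0.082]
 [ 0.     0.     0.     1.   ]] 67.94543308511814
mod [[0.5221, -0.2312, 0.062], [0.5257, -0.2769, 0.062], [0.4195, -0.287, 0.062], [0.4158, -0.2424, 0.062]] [ 0.4708 -0.2594  0.062 ]
block [[0.5332, -0.2259, 0.06], [0.5383, -0.2896, 0.06], [0.3923, -0.3012, 0.06], [0.3863, -0.2327, 0.06]] [ 0.4625 -0.2624  0.06  ]
fixbase hinge corners [[0.445, 0.2735, 0.014], [0.4613, 0.1967, 0.014]] [0.4531 0.2351 0.014 ]
bridge top [[0.59, 0.3042, 0.0725], [0.6118, 0.2362, 0.0725], [0.5748, 0.2281, 0.0725], [0.557, 0.2949, 0.0725]] [0.5834 0.2658 0.0725]
{'x': np.float64(-50.6), 'y': np.float64(-74.56), 'z': np.float64(3.27), 'turn': np.float64(-0.4)}
```

```bash
python3 - <<'E'
from h import *
print(go([.50,.247,.33],3.375))
E
```

```text
{'x': np.float64(-41.54), 'y': np.float64(-25.28), 'z': np.float64(-2.73), 'turn': np.float64(-0.505)}
```

Emit:
{"op": "step_arm", "data": {"steps": [{"x": -41.5, "y": -25.3, "z": -2.8, "turn": -0.505, "jaw": 1}, {"x": -41.5, "y": -25.3, "z": -2.8, "turn": -0.505, "jaw": 1}, {"x": -41.5, "y": -25.3, "z": -2.8, "turn": -0.505, "jaw": 1}, {"x": -41.5, "y": -25.3, "z": -2.8, "turn": -0.505, "jaw": 1}, {"x": -41.5, "y": -25.3, "z": -2.8, "turn": -0.505, "jaw": 1}, {"x": -41.5, "y": -25.3, "z": -2.8, "turn": -0.505, "jaw": 1}, {"x": -41.5, "y": -25.3, "z": -2.8, "turn": -0.505, "jaw": 1}, {"x": -41.5, "y": -25.3, "z": -2.8, "turn": -0.505, "jaw": 1}]}}

```text
t: 2.07
tool_pos: [0.3921, 0.3616, 0.3219]
tcp_rot: [3.141, 0.0, -2.908]
contact_force: [0.5, 0.6, 0.4]
gripper_width: 0.0878
gripper_force: 0.0
```

Emit:
{"op": "step_arm", "data": {"steps": [{"x": -18, "y": -11, "z": -1.2, "turn": 0, "jaw": 1}, {"x": 0, "y": 0, "z": 0, "turn": 0, "jaw": 1}]}}

```text
t: 2.23
tool_pos: [0.4047, 0.3567, 0.3232]
tcp_rot: [3.141, 0.009, -2.926]
contact_force: [-0.0, 2.2, 0.6]
gripper_width: 0.088
gripper_force: 0.0
```

```bash
python3 - <<'E'
from h import *
print(go([.50,.247,.33],3.375))
E
```

```text
{'x': np.float64(-6.96), 'y': np.float64(-12.76), 'z': np.float64(-0.68), 'turn': np.float64(-0.018)}
```

Emit:
{"op": "step_arm", "data": {"steps": [{"x": -7, "y": -12.8, "z": -0.7, "turn": 0.0, "jaw": 1}, {"x": -7, "y": -12.8, "z": -0.7, "turn": 0.0, "jaw": 1}, {"x": -7, "y": -12.8, "z": -0.7, "turn": 0.0, "jaw": 1}, {"x": -7, "y": -12.8, "z": -0.7, "turn": 0.0, "jaw": 1}, {"x": -7, "y": -12.8, "z": -0.7, "turn": 0.0, "jaw": 1}, {"x": -7, "y": -12.8, "z": -0.7, "turn": 0.0, "jaw": 1}]}}

```text
t: 2.73
tool_pos: [0.4892, 0.2542, 0.3285]
tcp_rot: [3.141, -0.0, -2.911]
contact_force: [-0.7, -0.3, -0.5]
gripper_width: 0.0877
gripper_force: 0.0
```

```bash
python3 - <<'E'
from h import *
s=robot.read_state();print(s['tool_pos'],s['tcp_rot'],abs(s['qvel']).max())
w=snap('wrist');np.save('w1.npy',w,allow_pickle=True);save(w,'w1.png',k=1.55)
T=snap('top');np.save('t1.npy',T,allow_pickle=True)
E
```

```text
[0.48921592 0.25415181 0.32849843] [ 3.14128059e+00 -9.45517124e-05 -2.91094958e+00] 0.03541887873334316
```

View pics/w1.png

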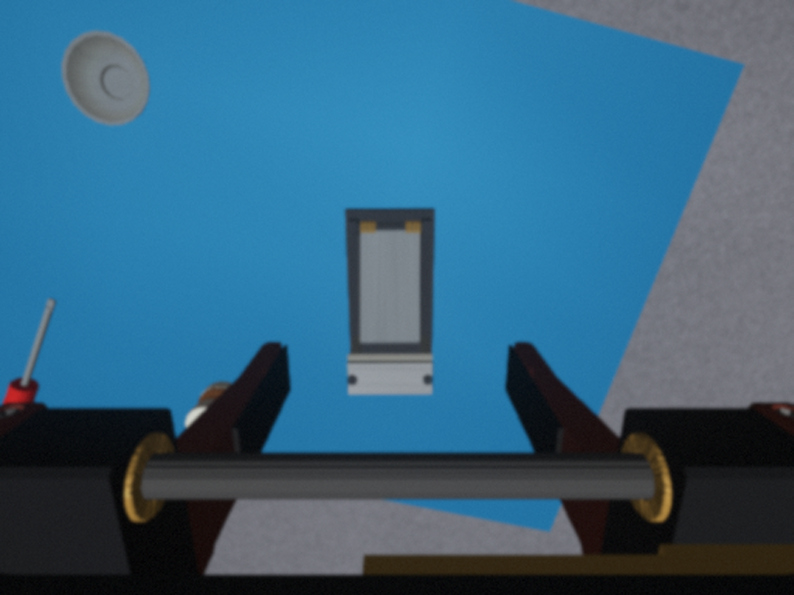

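```bash
python3 - <<'E'
from h import *
w=np.load('w1.npy',allow_pickle=True).item()
u=lambda x,y:(y/1.55,x/1.55)
for n,z,L in (('baserear -82.5',.014,[(346,209),(434,208)]),('bridge rear 56',.0725,[(348,395),(433,395)]),('crossbar near 26',.0725,[(348,363),(433,362)]),('plate edge',.060,[(358,343),(422,343)]),('plate hinge -78',.026,[(360,230),(420,230)])):
    P=np.array([hit(w,u(*q),z) for q in L]);print(n,P.round(4).tolist(),P.mean(0).round(4), np.linalg.norm(P[0]-P[1]).round(4))
g=go([.44,-.256,.26],3.245);print(g)
E
```

```text
baserear -82.5 [[0.4629, 0.2007, 0.014], [0.4442, 0.2764, 0.014]] [0.4536 0.2386 0.014 ] 0.078
bridge rear 56 [[0.6098, 0.2384, 0.0725], [0.5931, 0.3094, 0.0725]] [0.6014 0.2739 0.0725] 0.073
crossbar near 26 [[0.5802, 0.2324, 0.0725], [0.5631, 0.3016, 0.0725]] [0.5716 0.267  0.0725] 0.0713
plate edge [[0.566, 0.237, 0.06], [0.5535, 0.2904, 0.06]] [0.5598 0.2637 0.06  ] 0.0549
plate hinge -78 [[0.4763, 0.2172, 0.026], [0.4644, 0.2681, 0.026]] [0.4703 0.2426 0.026 ] 0.0523
{'x': np.float64(16.5), 'y': np.float64(-48.63), 'z': np.float64(6.84), 'turn': np.float64(0.13)}
```

Emit:
{"op": "step_arm", "data": {"steps": [{"x": 16.5, "y": -48.6, "z": 6.8, "turn": 0.13, "jaw": 1}, {"x": 16.5, "y": -48.6, "z": 6.8, "turn": 0.13, "jaw": 1}, {"x": 16.5, "y": -48.6, "z": 6.8, "turn": 0.13, "jaw": 1}, {"x": 16.5, "y": -48.6, "z": 6.8, "turn": 0.13, "jaw": 1}, {"x": 16.5, "y": -48.6, "z": 6.8, "turn": 0.13, "jaw": 1}, {"x": 16.5, "y": -48.6, "z": 6.8, "turn": 0.13, "jaw": 1}, {"x": 16.5, "y": -48.6, "z": 6.8, "turn": 0.13, "jaw": 1}, {"x": 16.5, "y": -48.6, "z": 6.8, "turn": 0.13, "jaw": 1}]}}

```text
t: 3.5
tool_pos: [0.457, -0.0746, 0.2847]
tcp_rot: [3.141, 0.0, -3.036]
contact_force: [2.2, -0.5, 0.3]
gripper_width: 0.0881
gripper_force: 0.0
```

```bash
python3 - <<'E'
from h import *
print(go([.44,-.256,.26],3.245))
E
```

```text
{'x': np.float64(3.6), 'y': np.float64(-17.86), 'z': np.float64(2.47), 'turn': np.float64(0.002)}
```

Emit:
{"op": "step_arm", "data": {"steps": [{"x": 3.4, "y": -17, "z": 2.2, "turn": 0.0, "jaw": -1}, {"x": 3.4, "y": -17, "z": 2.2, "turn": 0.0, "jaw": -1}, {"x": 3.4, "y": -17, "z": 2.2, "turn": 0.0, "jaw": -1}, {"x": 3.4, "y": -17, "z": 2.2, "turn": 0.0, "jaw": -1}, {"x": 3.4, "y": -17, "z": 2.2, "turn": 0.0, "jaw": -1}, {"x": 3.4, "y": -17, "z": 2.2, "turn": 0.0, "jaw": -1}, {"x": 3.4, "y": -17, "z": 2.2, "turn": 0.0, "jaw": -1}, {"x": 3.4, "y": -17, "z": 2.2, "turn": 0.0, "jaw": -1}]}}

```text
t: 4.17
tool_pos: [0.4416, -0.245, 0.2628]
tcp_rot: [3.141, -0.0, -3.037]
contact_force: [0.4, 0.1, -0.4]
gripper_width: 0.0381
gripper_force: 0.0
```

```bash
python3 - <<'E'
from h import *
s=robot.read_state();print(s['tool_pos'],s['tcp_rot'],abs(s['qvel']).max(),s['gripper_width'])
w=snap('wrist');np.save('w2.npy',w,allow_pickle=True);save(w,'w2.png',k=1.55)
E
```

```text
[ 0.44160121 -0.24501771  0.26276928] [ 3.14096391e+00 -2.92245181e-04 -3.03675109e+00] 0.010026388538219225 0.038091637925294054
```

View pics/w2.png

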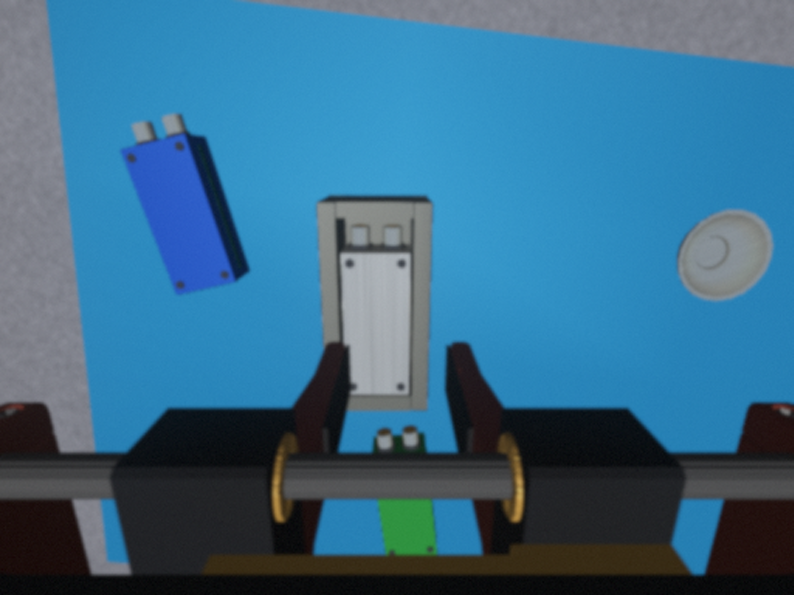

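Picture w2 shows the aluminium module in the grey block. In enlarged-picture pixels (x, y), its connector edge runs (341,252)–(410,250) and its plain end (344,397)–(411,395). The blue and green look-alikes lie outside the block, so this confirms the target.

```bash
python3 - <<'E'
from h import *
w=np.load('w2.npy',allow_pickle=True).item()
u=lambda x,y:(y/1.55,x/1.55)
for n,z,L in (('conn edge',.062,[(341,252),(410,250)]),('plain',.062,[(344,397),(411,395)]),('block back -84',.06,[(318,202),(432,200)]),('block front',.06,[(322,410),(428,410)])):
    P=np.array([hit(w,u(*q),z) for q in L]);print(n,P.round(4).tolist(),P.mean(0).round(4), np.linalg.norm(P[0]-P[1]).round(4))
E
```

```text
conn edge [[0.4236, -0.2841, 0.062], [0.4177, -0.2397, 0.062]] [ 0.4207 -0.2619  0.062 ] 0.0449
plain [[0.5291, -0.2748, 0.062], [0.5225, -0.227, 0.062]] [ 0.5258 -0.2509  0.062 ] 0.0482
block back -84 [[0.3935, -0.301, 0.06], [0.3847, -0.2293, 0.06]] [ 0.3891 -0.2652  0.06  ] 0.0722
block front [[0.5426, -0.2902, 0.06], [0.5346, -0.2131, 0.06]] [ 0.5386 -0.2516  0.06  ] 0.0775
```

```bash
python3 - <<'E'
from h import *
print(go([.4275,-.2625,.152],-3.0366))
E
```

```text
{'x': np.float64(1.6), 'y': np.float64(-1.6), 'z': np.float64(11.09), 'turn': np.float64(0.0)}
```

Emit:
{"op": "step_arm", "data": {"steps": [{"x": 1.6, "y": -1.6, "z": 4, "jaw": -1}, {"x": 1.6, "y": -1.6, "z": 8, "jaw": -1}, {"x": 1.6, "y": -1.6, "z": 10, "jaw": -1}, {"x": 1.6, "y": -1.6, "z": 11, "jaw": -1}, {"x": 1.6, "y": -1.6, "z": 11, "jaw": -1}, {"x": 1.6, "y": -1.6, "z": 11, "jaw": -1}]}}

```text
invalid input at $.steps[0]: expected keys x, y, z, turn, jaw
```

```bash
python3 - <<'E'
from h import *
s=robot.read_state();print(s['tool_pos'],s['contact_force'],s['gripper_width'])
w=snap('wrist');np.save('w3.npy',w,allow_pickle=True);save(w,'w3.png',(100,384,130,400),2)
E
```

```text
[ 0.44172289 -0.24494294  0.26288259] [-0.26801739 -0.75955913 -0.17653979] 0.03408474781945714
```

View pics/w3.png

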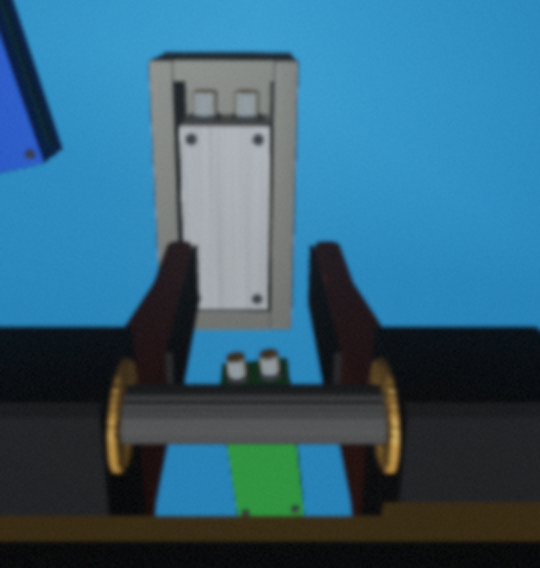

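The move was refused because every row needs all its keys, so the arm has not moved and the picture repeats w2. I'll send it again.

Emit:
{"op": "step_arm", "data": {"steps": [{"x": 1.6, "y": -1.6, "z": 4, "turn": 0, "jaw": -1}, {"x": 1.6, "y": -1.6, "z": 8, "turn": 0, "jaw": -1}, {"x": 1.6, "y": -1.6, "z": 10, "turn": 0, "jaw": -1}, {"x": 1.6, "y": -1.6, "z": 11, "turn": 0, "jaw": -1}, {"x": 1.6, "y": -1.6, "z": 11, "turn": 0, "jaw": -1}, {"x": 1.6, "y": -1.6, "z": 11, "turn": 0, "jaw": -1}, {"x": 1.6, "y": -1.6, "z": 11, "turn": 0, "jaw": -1}, {"x": 1.6, "y": -1.6, "z": 11, "turn": 0, "jaw": -1}]}}

```text
t: 4.93
tool_pos: [0.4283, -0.2646, 0.1544]
tcp_rot: [-3.14, 0.002, -3.038]
contact_force: [1.7, 0.4, 0.5]
gripper_width: 0.0008
gripper_force: 0.0
```

```bash
python3 - <<'E'
from h import *
s=robot.read_state();print(s['tool_pos'],s['contact_force'],s['gripper_width'])
print(go([.4275,-.2625,.132]))
a=snap('scene');np.save('a3.npy',a,allow_pickle=True);save(a,'a3.png',(170,270,110,230),5)
E
```

```text
[ 0.42827366 -0.26463003  0.15439681] [1.73261318 0.43164559 0.52203823] 0.0008243657216591544
{'x': np.float64(0.05), 'y': np.float64(0.22), 'z': np.float64(2.24), 'turn': 0}
```

View pics/a3.png

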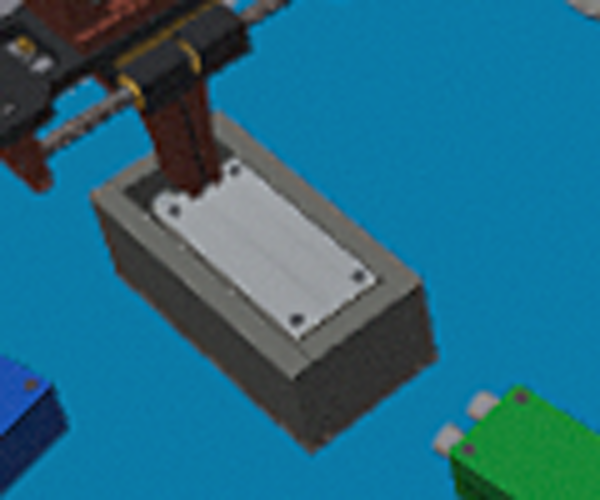

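Emit:
{"op": "step_arm", "data": {"steps": [{"x": 0, "y": 0.2, "z": 0.8, "turn": 0, "jaw": -1}, {"x": 0, "y": 0.2, "z": 1.1, "turn": 0, "jaw": -1}, {"x": 0, "y": 0.2, "z": 1.4, "turn": 0, "jaw": -1}, {"x": 0, "y": 0.2, "z": 1.7, "turn": 0, "jaw": -1}, {"x": 0, "y": 0.2, "z": 2.0, "turn": 0, "jaw": -1}, {"x": 0, "y": 0.2, "z": 2.2, "turn": 0, "jaw": -1}, {"x": 0, "y": 0.2, "z": 2.3, "turn": 0, "jaw": -1}, {"x": 0, "y": 0.2, "z": 2.3, "turn": 0, "jaw": -1}]}}

```text
t: 5.65
tool_pos: [0.427, -0.2625, 0.13]
tcp_rot: [3.142, -0.0, -3.038]
contact_force: [-2.5, 0.3, 8.5]
gripper_width: 0.0002
gripper_force: 4.3
```

```bash
python3 - <<'E'
from h import *
s=robot.read_state();print(s['tool_pos'],s['contact_force'],s['gripper_width'])
a=snap('scene');np.save('a4.npy',a,allow_pickle=True);save(a,'a4.png',(170,270,110,230),5)
E
```

```text
[ 0.42698215 -0.26245067  0.13003101] [-2.54644717  0.33855809  8.50427392] 0.000213620399528473
```

View pics/a4.png

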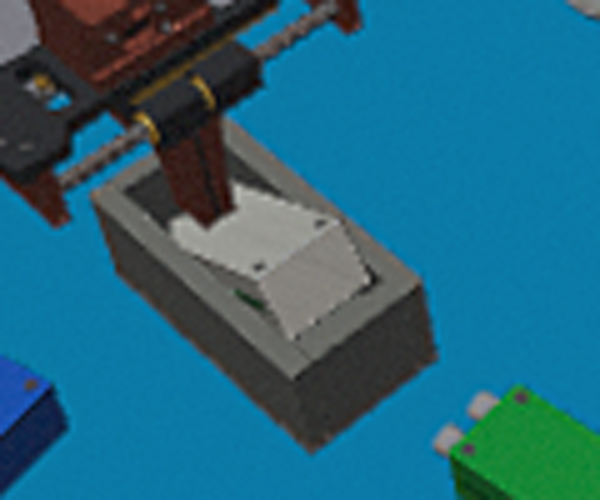

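The module tipped with its plain end up (plain-end face at crop (315,280)), and no wedging is visible. I'll raise the arm, open to about 66 mm and go over the plain end.

Emit:
{"op": "step_arm", "data": {"steps": [{"x": 0, "y": 0, "z": -2, "turn": 0, "jaw": -1}, {"x": 0, "y": 0, "z": -5, "turn": 0, "jaw": 0}, {"x": -2, "y": 0, "z": -5, "turn": 0, "jaw": 0.5}, {"x": -5, "y": 0, "z": -5, "turn": 0, "jaw": 0.5}, {"x": -7.2, "y": 0, "z": -5, "turn": 0, "jaw": 0.5}, {"x": -7.2, "y": 0, "z": -5, "turn": 0, "jaw": 0.5}, {"x": -7.2, "y": 0, "z": -5, "turn": 0, "jaw": 0.5}, {"x": -7.2, "y": 0, "z": -5, "turn": 0, "jaw": 0.5}]}}

```text
t: 6.37
tool_pos: [0.4976, -0.2546, 0.1792]
tcp_rot: [3.141, -0.002, -3.038]
contact_force: [-0.5, -0.6, -0.2]
gripper_width: 0.0437
gripper_force: 0.0
```

```bash
python3 - <<'E'
from h import *
s=robot.read_state();print(s['tool_pos'],s['contact_force'],s['gripper_width'])
print(go([.499,-.2552,.144],-3.0366))
w=snap('wrist');a=snap('scene')
cv2.imwrite('pics/w5.png',np.hstack([cv2.resize(w['color'][100:384,130:400,::-1],(400,420)),cv2.resize(a['color'][160:270,110:230,::-1],(400,420))]))
np.save('w5.npy',w,allow_pickle=True)
E
```

```text
[ 0.49759264 -0.25460256  0.17915783] [-0.54267806 -0.64054201 -0.16461541] 0.043693572117462366
{'x': np.float64(-0.13), 'y': np.float64(-0.07), 'z': np.float64(3.52), 'turn': np.float64(-0.002)}
```

View pics/w5.png

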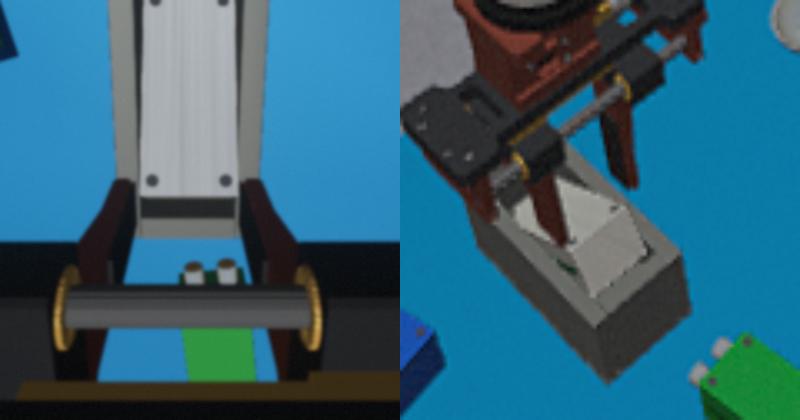

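The module stays leaning. Its plain-end edge (crop row 197, columns 143–240) is centred between the fingers (135 and 243). I'll open further, go down and grip.

Emit:
{"op": "step_arm", "data": {"force": 45, "steps": [{"x": -0.1, "y": 0, "z": 0, "turn": 0, "jaw": 0.5}, {"x": -0.1, "y": 0, "z": 0, "turn": 0, "jaw": 0.5}, {"x": -0.1, "y": 0, "z": 0, "turn": 0, "jaw": 0.5}, {"x": -0.1, "y": 0, "z": 1.5, "turn": 0, "jaw": 0.5}, {"x": -0.1, "y": 0, "z": 2.5, "turn": 0, "jaw": 0.5}, {"x": -0.1, "y": 0, "z": 3.3, "turn": 0, "jaw": 0.5}, {"x": -0.1, "y": 0, "z": 3.5, "turn": 0, "jaw": 0.5}, {"x": -0.1, "y": 0, "z": 3.5, "turn": 0, "jaw": 0.5}]}}

```text
t: 7.13
tool_pos: [0.4991, -0.2546, 0.1439]
tcp_rot: [3.141, -0.002, -3.038]
contact_force: [-0.5, -0.4, -0.5]
gripper_width: 0.066
gripper_force: 0.0
```

Emit:
{"op": "step_arm", "data": {"force": 45, "steps": [{"x": 0, "y": 0, "z": 0, "turn": 0, "jaw": -0.2}, {"x": 0, "y": 0, "z": 0, "turn": 0, "jaw": -0.2}, {"x": 0, "y": 0, "z": 0, "turn": 0, "jaw": -0.2}, {"x": 0, "y": 0, "z": 0, "turn": 0, "jaw": -0.2}, {"x": 0, "y": 0, "z": 0, "turn": 0, "jaw": -0.2}, {"x": 0, "y": 0, "z": 0, "turn": 0, "jaw": -0.2}, {"x": 0, "y": 0, "z": 0, "turn": 0, "jaw": -0.2}]}}

```text
t: 7.72
tool_pos: [0.4998, -0.2549, 0.145]
tcp_rot: [-3.141, 0.001, -3.038]
contact_force: [0.6, -0.0, 0.5]
gripper_width: 0.0457
gripper_force: 45.0
```

Emit:
{"op": "step_arm", "data": {"steps": [{"x": 0, "y": 0, "z": -1, "turn": 0, "jaw": -0.2}, {"x": 0, "y": 0, "z": -2.5, "turn": 0, "jaw": -0.2}, {"x": 0, "y": 0, "z": -4, "turn": 0, "jaw": -0.2}, {"x": 0, "y": 0, "z": -6, "turn": 0, "jaw": -0.2}, {"x": 0, "y": 0, "z": -8.5, "turn": 0, "jaw": -0.2}, {"x": 0, "y": 0, "z": -11, "turn": 0, "jaw": -0.2}, {"x": 0, "y": 0, "z": -13.5, "turn": 0, "jaw": -0.2}, {"x": 0, "y": 0, "z": -13.5, "turn": 0, "jaw": -0.2}]}}

```text
t: 8.38
tool_pos: [0.5013, -0.2557, 0.285]
tcp_rot: [-3.137, 0.006, -3.038]
contact_force: [1.6, -1.0, -2.4]
gripper_width: 0.0458
gripper_force: 45.0
```

```bash
python3 - <<'E'
from h import *
s=robot.read_state();print(s['tool_pos'],s['contact_force'],s['moment'],s['gripper_width'],s['gripper_force'])
a=snap('scene');save(a,'a6.png',(70,270,80,280),3)
print(go([.585,.015,.27],-3.0366))
E
```

```text
[ 0.50130303 -0.25573277  0.28495915] [ 1.60251363 -1.01237776 -2.35202391] [ 0.0469097  -0.18836666 -0.02467356] 0.0458292241686739 44.95742976665497
{'x': np.float64(-11.19), 'y': np.float64(26.02), 'z': np.float64(1.26), 'turn': np.float64(-0.002)}
```

View pics/a6.png

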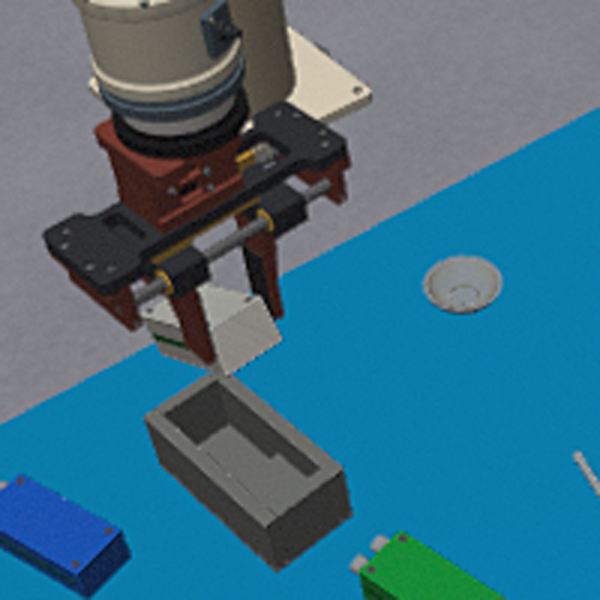

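The module is held by its plain end, clear of the block and still leaning (box at crop (215,330)). I'll carry it over the free mat.

Emit:
{"op": "step_arm", "data": {"steps": [{"x": -12.5, "y": 26, "z": 0, "turn": -0.13, "jaw": -0.2}, {"x": -12.5, "y": 26, "z": 0, "turn": -0.13, "jaw": -0.2}, {"x": -12.5, "y": 26, "z": 0, "turn": -0.13, "jaw": -0.2}, {"x": -12.5, "y": 26, "z": 0, "turn": -0.13, "jaw": -0.2}, {"x": -12.5, "y": 26, "z": 0, "turn": -0.13, "jaw": -0.2}, {"x": -12.5, "y": 26, "z": 0, "turn": -0.13, "jaw": -0.2}, {"x": -12.5, "y": 26, "z": 0, "turn": -0.13, "jaw": -0.2}, {"x": -12.5, "y": 26, "z": 0, "turn": -0.13, "jaw": -0.2}]}}

```text
t: 9.1
tool_pos: [0.5981, 0.0224, 0.2783]
tcp_rot: [3.14, -0.0, -2.904]
contact_force: [0.2, -0.7, -1.9]
gripper_width: 0.0456
gripper_force: 45.0
```

```bash
python3 - <<'E'
from h import *
s=robot.read_state();print(s['tool_pos'],s['tcp_rot'],s['contact_force'],s['moment'],s['gripper_width'],s['gripper_force'])
b=snap('top');u=lambda x,y:(105+y/2.8,125+x/2.8)
print('tip',hit(b,u(378,172),.005))
print(go([.597,.017,.15],-2.9086))
E
```

```text
[0.59813409 0.02236392 0.2783138 ] [ 3.13958805e+00 -1.36458364e-04 -2.90390364e+00] [ 0.20005606 -0.70536115 -1.85997081] [ 0.02158818 -0.07413935  0.01350322] 0.04558497514655287 44.95764434337616
tip [ 0.60736878 -0.05602481  0.005     ]
{'x': np.float64(0.08), 'y': np.float64(-0.28), 'z': np.float64(12.8), 'turn': np.float64(0.005)}
```

Emit:
{"op": "step_arm", "data": {"steps": [{"x": 0, "y": -0.2, "z": 3, "turn": 0, "jaw": -0.2}, {"x": 0, "y": -0.2, "z": 6, "turn": 0, "jaw": -0.2}, {"x": 0, "y": -0.2, "z": 9, "turn": 0, "jaw": -0.2}, {"x": 0, "y": -0.2, "z": 11, "turn": 0, "jaw": -0.2}, {"x": 0, "y": -0.2, "z": 12.5, "turn": 0, "jaw": -0.2}, {"x": 0, "y": -0.2, "z": 13, "turn": 0, "jaw": -0.2}, {"x": 0, "y": -0.2, "z": 13.2, "turn": 0, "jaw": -0.2}, {"x": 0, "y": -0.2, "z": 13.2, "turn": 0, "jaw": -0.2}]}}

```text
t: 9.82
tool_pos: [0.5972, 0.014, 0.1474]
tcp_rot: [3.141, -0.001, -2.909]
contact_force: [-0.2, -0.0, -3.0]
gripper_width: 0.0456
gripper_force: 45.0
```

Emit:
{"op": "step_arm", "data": {"force": 20, "steps": [{"x": -0.1, "y": 0, "z": 0.5, "turn": 0, "jaw": -0.2}, {"x": -0.2, "y": 0, "z": 1.0, "turn": 0, "jaw": -0.2}, {"x": -0.4, "y": 0, "z": 1.5, "turn": 0, "jaw": -0.2}, {"x": -0.5, "y": 0, "z": 2.0, "turn": 0, "jaw": -0.2}, {"x": -0.6, "y": 0, "z": 2.5, "turn": 0, "jaw": -0.2}, {"x": -0.7, "y": 0, "z": 3.0, "turn": 0, "jaw": -0.2}, {"x": -0.8, "y": 0, "z": 3.3, "turn": 0, "jaw": -0.2}, {"x": -0.8, "y": 0, "z": 3.3, "turn": 0, "jaw": -0.2}]}}

```text
t: 10.48
tool_pos: [0.605, 0.0166, 0.1138]
tcp_rot: [3.141, -0.001, -2.908]
contact_force: [0.2, 0.5, 0.7]
gripper_width: 0.0459
gripper_force: 20.0
```

```bash
python3 - <<'E'
from h import *
s=robot.read_state();print(s['tool_pos'],s['tcp_rot'],s['contact_force'],s['moment'],s['gripper_width'],s['gripper_force'])
a=snap('scene');save(a,'a7.png',(100,280,170,370),3)
E
```

```text
[0.60504619 0.01658976 0.11381589] [ 3.14139940e+00 -1.39643124e-03 -2.90817780e+00] [0.17438386 0.49391777 0.65443013] [-0.00195009 -0.15076989  0.02050973] 0.04586271791369747 20.000386834144592
```

View pics/a7.png

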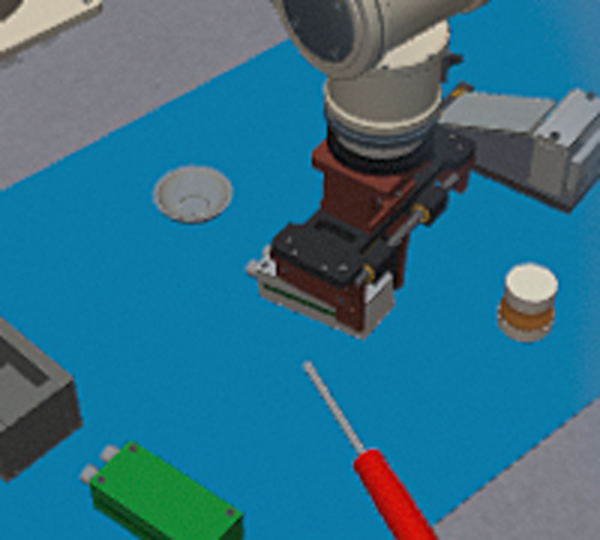

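The module is between the fingers and nearly flat, clear of the screwdriver, whose tip is at crop (307,365). I'll lower it a bit more, then release.

Emit:
{"op": "step_arm", "data": {"steps": [{"x": -0.1, "y": 0, "z": 0.4, "turn": 0, "jaw": -0.2}, {"x": -0.1, "y": 0, "z": 0.8, "turn": 0, "jaw": -0.2}, {"x": -0.2, "y": 0, "z": 1.2, "turn": 0, "jaw": -0.2}, {"x": -0.2, "y": 0, "z": 1.4, "turn": 0, "jaw": -0.2}, {"x": -0.2, "y": 0, "z": 1.4, "turn": 0, "jaw": -0.2}]}}

```text
t: 10.95
tool_pos: [0.607, 0.017, 0.1002]
tcp_rot: [3.141, -0.001, -2.908]
contact_force: [0.7, -0.2, -1.0]
gripper_width: 0.046
gripper_force: 20.0
```

Emit:
{"op": "step_arm", "data": {"steps": [{"x": 0, "y": 0, "z": 0, "turn": 0, "jaw": 0.36}, {"x": 0, "y": 0, "z": 0, "turn": 0, "jaw": 0.36}, {"x": 0, "y": 0, "z": 0, "turn": 0, "jaw": 0.36}, {"x": 0, "y": 0, "z": 0, "turn": 0, "jaw": 0.36}, {"x": 0, "y": 0, "z": -4, "turn": 0, "jaw": 0.36}, {"x": 4, "y": 0, "z": -8, "turn": 0, "jaw": 0.36}, {"x": 4, "y": 0, "z": -12, "turn": 0, "jaw": 0.36}, {"x": 4, "y": 0, "z": -12, "turn": 0, "jaw": 0.36}]}}

```text
t: 11.62
tool_pos: [0.5686, 0.0075, 0.2255]
tcp_rot: [-3.14, 0.005, -2.909]
contact_force: [1.2, -0.1, 1.1]
gripper_width: 0.0599
gripper_force: 0.0
```

```bash
python3 - <<'E'
from h import *
s=robot.read_state();print(s['tool_pos'],s['tcp_rot'],s['contact_force'],s['gripper_width'],abs(s['qvel']).max())
w=snap('wrist');np.save('w8.npy',w,allow_pickle=True);save(w,'w8.png',(0,300,60,450),2)
E
```

```text
[0.56861048 0.0074823  0.2255216 ] [-3.14032506  0.00469449 -2.90861181] [ 1.24757524 -0.10756237  1.14177755] 0.05986244727150963 0.1446760396427636
```

View pics/w8.png

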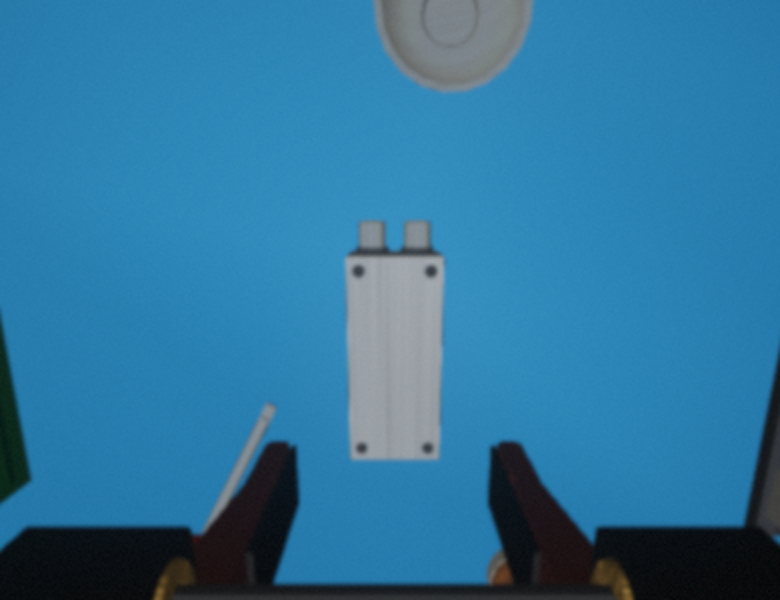

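The module lies flat on the mat: connector edge (346,255)–(443,254), plain end (351,459)–(439,459), aligned with the tool.

```bash
python3 - <<'E'
from h import *
w=np.load('w8.npy',allow_pickle=True).item()
u=lambda x,y:(y/2,60+x/2)
P=[np.mean([hit(w,u(*q),.036) for q in L],0) for L in ([(346,255),(443,254)],[(351,459),(439,459)])]
d=P[1]-P[0];c=(P[0]+P[1])/2;yaw=np.arctan2(d[1],d[0]);print(P,np.linalg.norm(d),yaw,c)
g=c+np.array([np.cos(yaw),np.sin(yaw),0])*(-.002)
print(go([g[0],g[1],.108],yaw-np.pi))
E
```

```text
[array([ 0.51332292, -0.00568418,  0.036     ]), array([0.61462987, 0.01870926, 0.036     ])] 0.10420239148289386 0.2362894367708602 [0.56397639 0.00651254 0.036     ]
{'x': np.float64(0.77), 'y': np.float64(0.03), 'z': np.float64(11.77), 'turn': np.float64(-0.003)}
```

Emit:
{"op": "step_arm", "data": {"force": 60, "steps": [{"x": 0.8, "y": 0, "z": 4, "turn": 0, "jaw": 0.4}, {"x": 0.8, "y": 0, "z": 8, "turn": 0, "jaw": 0.4}, {"x": 0.8, "y": 0, "z": 11, "turn": 0, "jaw": 0.4}, {"x": 0.8, "y": 0, "z": 13, "turn": 0, "jaw": 0.4}, {"x": 0.8, "y": 0, "z": 13.7, "turn": 0, "jaw": 0.4}, {"x": 0.8, "y": 0, "z": 13.7, "turn": 0, "jaw": 0.4}, {"x": 0.8, "y": 0, "z": 13.7, "turn": 0, "jaw": 0.2}, {"x": 0.8, "y": 0, "z": 13.7, "turn": 0, "jaw": -0.2}]}}

```text
t: 12.33
tool_pos: [0.5607, 0.006, 0.0833]
tcp_rot: [3.142, -0.0, -2.908]
contact_force: [-0.3, 0.9, 0.1]
gripper_width: 0.0517
gripper_force: 0.0
```

Emit:
{"op": "step_arm", "data": {"force": 60, "steps": [{"x": 0, "y": 0, "z": 0, "turn": 0, "jaw": -0.2}, {"x": 0, "y": 0, "z": 0, "turn": 0, "jaw": -0.2}, {"x": 0, "y": 0, "z": 0, "turn": 0, "jaw": -0.2}, {"x": 0, "y": 0, "z": 0, "turn": 0, "jaw": -0.2}]}}

```text
t: 12.67
tool_pos: [0.5605, 0.0059, 0.0836]
tcp_rot: [3.142, -0.0, -2.908]
contact_force: [-0.2, -1.4, -1.8]
gripper_width: 0.0457
gripper_force: 60.0
```

```bash
python3 - <<'E'
from h import *
s=robot.read_state();print(s['tool_pos'],s['tcp_rot'],s['contact_force'],s['gripper_width'],s['gripper_force'])
t=s['tool_pos'];c=np.array([.5640,.0065]);y=.236
print('grip mx',(t[:2]-c)@[np.cos(y),np.sin(y)])
E
```

```text
[0.56049347 0.00594639 0.08356653] [ 3.14152970e+00 -3.34927868e-04 -2.90838035e+00] [-0.17058526 -1.42370901 -1.77571253] 0.045678862295607026 59.99935269355774
grip mx -0.003538773102269833
```

Emit:
{"op": "step_arm", "data": {"force": 60, "steps": [{"x": 0, "y": 0, "z": 0, "turn": 0, "jaw": 0.2}, {"x": 0, "y": 0, "z": 0, "turn": 0, "jaw": 0.2}, {"x": 0, "y": 0, "z": -0.4, "turn": 0, "jaw": 0.2}, {"x": 0, "y": 0, "z": -0.4, "turn": 0, "jaw": 0}, {"x": 0, "y": 0, "z": -0.4, "turn": 0, "jaw": -0.2}, {"x": 0, "y": 0, "z": -0.4, "turn": 0, "jaw": -0.2}, {"x": 0, "y": 0, "z": -0.4, "turn": 0, "jaw": -0.2}, {"x": 0, "y": 0, "z": -0.4, "turn": 0, "jaw": -0.2}]}}

```text
t: 13.33
tool_pos: [0.561, 0.006, 0.0883]
tcp_rot: [-3.141, 0.001, -2.908]
contact_force: [-1.2, 1.2, 7.2]
gripper_width: 0.0457
gripper_force: 60.0
```

Emit:
{"op": "step_arm", "data": {"force": 60, "steps": [{"x": 0, "y": 0, "z": 0, "turn": 0, "jaw": -0.2}, {"x": 0, "y": 0, "z": 0, "turn": 0, "jaw": -0.2}, {"x": 0, "y": 0, "z": -1, "turn": 0, "jaw": -0.2}, {"x": 0, "y": 0, "z": -4, "turn": 0, "jaw": -0.2}, {"x": 0, "y": 0, "z": -8, "turn": 0, "jaw": -0.2}, {"x": 0, "y": 0, "z": -11, "turn": 0, "jaw": -0.2}, {"x": 0, "y": 0, "z": -11, "turn": 0, "jaw": -0.2}, {"x": 0, "y": 0, "z": -11, "turn": 0, "jaw": -0.2}]}}

```text
t: 14.0
tool_pos: [0.5614, 0.0059, 0.1997]
tcp_rot: [-3.141, 0.004, -2.908]
contact_force: [-0.1, -0.6, -1.7]
gripper_width: 0.0457
gripper_force: 60.0
```

```bash
python3 - <<'E'
from h import *
s=robot.read_state();print(s['tool_pos'],s['contact_force'],s['gripper_width'],s['gripper_force'])
print(go([.5057,.251,.19],.233-np.pi))
E
```

```text
[0.56136905 0.00592173 0.19971443] [-0.07766079 -0.57535737 -1.66525035] 0.04568510818887626 59.9992436170578
{'x': np.float64(-0.25), 'y': np.float64(25.13), 'z': np.float64(0.97), 'turn': np.float64(0.0)}
```

Emit:
{"op": "step_arm", "data": {"steps": [{"x": -0.3, "y": 3, "z": 0, "turn": 0, "jaw": -0.2}, {"x": -0.3, "y": 7, "z": 0, "turn": 0, "jaw": -0.2}, {"x": -0.3, "y": 11, "z": 0, "turn": 0, "jaw": -0.2}, {"x": -0.3, "y": 15, "z": 0, "turn": 0, "jaw": -0.2}, {"x": -0.3, "y": 19, "z": 0, "turn": 0, "jaw": -0.2}, {"x": -0.3, "y": 22.5, "z": 0, "turn": 0, "jaw": -0.2}, {"x": -0.3, "y": 25.1, "z": 0, "turn": 0, "jaw": -0.2}, {"x": -0.3, "y": 25.1, "z": 0, "turn": 0, "jaw": -0.2}]}}

```text
t: 14.67
tool_pos: [0.5034, 0.2544, 0.1959]
tcp_rot: [3.141, -0.003, -2.905]
contact_force: [-0.2, -0.2, -1.8]
gripper_width: 0.0458
gripper_force: 60.0
```

Emit:
{"op": "step_arm", "data": {"steps": [{"x": 0, "y": 0, "z": 0, "turn": 0, "jaw": -0.2}, {"x": 0, "y": 0, "z": 0, "turn": 0, "jaw": -0.2}, {"x": 0, "y": 0, "z": 0, "turn": 0, "jaw": -0.2}]}}

```text
t: 14.92
tool_pos: [0.5053, 0.2495, 0.1968]
tcp_rot: [-3.141, -0.002, -2.91]
contact_force: [0.2, 0.0, -1.4]
gripper_width: 0.0457
gripper_force: 60.0
```

```bash
python3 - <<'E'
from h import *
s=robot.read_state();print(s['tool_pos'],s['tcp_rot'],s['contact_force'],s['moment'],s['gripper_width'],s['gripper_force'])
print(go([.5057,.251,.19],.233-np.pi))
w=snap('wrist');a=snap('scene');np.save('w9.npy',w,allow_pickle=True)
cv2.imwrite('pics/w9.png',np.hstack([cv2.resize(w['color'][90:330,120:390,::-1],(400,356)),cv2.resize(a['color'][90:190,270:382,::-1],(400,356))]))
E
```

```text
[0.5052914  0.24954537 0.196834  ] [-3.14098526e+00 -1.89558392e-03 -2.90951973e+00] [ 0.20681104  0.03106134 -1.41411723] [ 0.04218808 -0.02314765 -0.00415924] 0.04569902133499267 59.99910771846771
{'x': np.float64(-0.07), 'y': np.float64(0.13), 'z': np.float64(0.68), 'turn': np.float64(-0.001)}
```

View pics/w9.png

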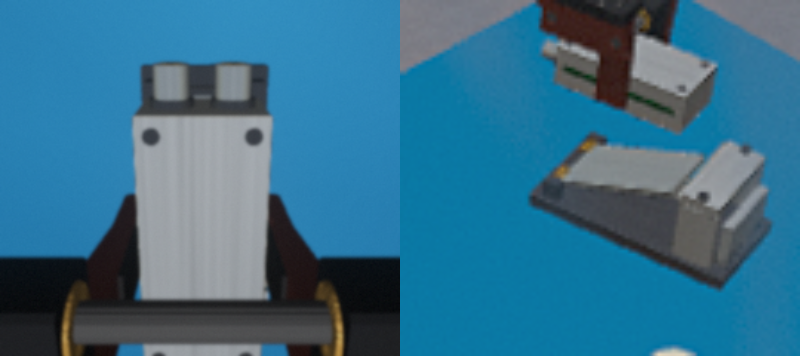

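I've now viewed 12 pictures, which is over the limit of 10. That was my miscount. From here I'll work only from forces, poses and computed pixels. This last picture shows the module level and centred over the fixture, with base corners at (142,66) and (268,64).

```bash
python3 - <<'E'
from h import *
w=np.load('w9.npy',allow_pickle=True).item()
u=lambda x,y:(90+y*240/356,120+x*270/400)
F=np.array([.547,.2608]);c,s_=np.cos(.233),np.sin(.233);Ri=np.array([[c,s_],[-s_,c]])
for z,L in ((.014,[(142,66),(268,64)]),(.1967-.0863+.034,[(134,115),(271,114)])):
    P=np.array([hit(w,u(*q),z)[:2] for q in L]);print((Ri@(P-F).T).T.round(4), np.linalg.norm(P[0]-P[1]))
w1=np.load('w1.npy',allow_pickle=True).item();v=lambda x,y:(y/1.55,x/1.55)
print([(Ri@(hit(w1,v(*q),.014)[:2]-F)).round(4) for q in [(346,209),(434,208)]])
E
```

```text
[[-0.0953 -0.0392]
 [-0.0964  0.0388]] 0.07796931303253483
[[-0.0926 -0.0241]
 [-0.0929  0.0204]] 0.04452987115544631
[array([-0.0957, -0.039 ]), array([-0.0964,  0.0389])]
```

Emit:
{"op": "step_arm", "data": {"steps": [{"x": -0.1, "y": 0.17, "z": 2, "turn": 0, "jaw": -0.2}, {"x": -0.1, "y": 0.17, "z": 4, "turn": 0, "jaw": -0.2}, {"x": -0.1, "y": 0.17, "z": 5, "turn": 0, "jaw": -0.2}, {"x": -0.1, "y": 0.17, "z": 5.6, "turn": 0, "jaw": -0.2}, {"x": -0.1, "y": 0.17, "z": 6.2, "turn": 0, "jaw": -0.2}, {"x": -0.1, "y": 0.17, "z": 6.7, "turn": 0, "jaw": -0.2}, {"x": -0.1, "y": 0.17, "z": 7.2, "turn": 0, "jaw": -0.2}, {"x": -0.1, "y": 0.17, "z": 7.2, "turn": 0, "jaw": -0.2}]}}

```text
t: 15.68
tool_pos: [0.5065, 0.2528, 0.1256]
tcp_rot: [3.141, 0.001, -2.909]
contact_force: [1.0, -0.3, 1.0]
gripper_width: 0.0458
gripper_force: 60.0
```

```bash
python3 - <<'E'
from h import *
s=robot.read_state();print(s['tool_pos'],s['contact_force'],s['moment'],s['gripper_width'],s['gripper_force'])
E
```

```text
[0.50650075 0.25279946 0.12563238] [ 0.98999524 -0.3047993   0.9788885 ] [ 0.04641141 -0.40527228 -0.01212343] 0.045777907671665875 60.00049710273743
```

Emit:
{"op": "step_arm", "data": {"steps": [{"x": 0, "y": 0, "z": 0.4, "turn": 0, "jaw": -0.2}, {"x": 0, "y": 0, "z": 0.8, "turn": 0, "jaw": -0.2}, {"x": 0, "y": 0, "z": 1.1, "turn": 0, "jaw": -0.2}, {"x": 0, "y": 0, "z": 1.25, "turn": 0, "jaw": -0.2}, {"x": 0, "y": 0, "z": 1.25, "turn": 0, "jaw": -0.2}, {"x": 0, "y": 0, "z": 1.25, "turn": 0, "jaw": -0.2}]}}

```text
t: 16.18
tool_pos: [0.5062, 0.2528, 0.1133]
tcp_rot: [3.142, 0.0, -2.908]
contact_force: [2.2, -0.3, 1.3]
gripper_width: 0.0458
gripper_force: 60.0
```

```bash
cat >> h.py <<'E'
F=np.array([.547,.2608]);c_,s_=np.cos(.233),np.sin(.233);Ri=np.array([[c_,s_],[-s_,c_]])
def rep():
    s=robot.read_state();print('t',s['t'],'tcp',s['tool_pos'].round(4),'fix',(Ri@(s['tool_pos'][:2]-F)).round(4),'yaw',s['tcp_rot'][2].round(4),'Ff',(Ri@s['contact_force'][:2]).round(2),s['contact_force'][2].round(2),'Mf',(Ri@s['moment'][:2]).round(3),'g',s['gripper_width'].round(4),s['gripper_force'].round(1))
E
python3 - <<'E'
from h import *
rep()
w=snap('wrist');np.save('w10.npy',w,allow_pickle=True)
# module top connector-edge row: strongest brightness step along the column through the middle
g=cv2.GaussianBlur(cv2.cvtColor(w['color'],cv2.COLOR_RGB2GRAY),(5,5),0).astype(float)
w9=np.load('w9.npy',allow_pickle=True).item();g9=cv2.GaussianBlur(cv2.cvtColor(w9['color'],cv2.COLOR_RGB2GRAY),(5,5),0).astype(float)
for G in (g9,g):
    col=G[120:300,248:265].mean(1);print(120+np.argsort(-abs(np.diff(col)))[:6], G[160,200:310:5].astype(int)[:3])
E
```

```text
Traceback (most recent call last):
  File "h.py", line 26, in rep
    s=robot.read_state();print('t',s['t'],'tcp',s['tool_pos'].round(4),'fix',(Ri@(s['tool_pos'][:2]-F)).round(4),'yaw',s['tcp_rot'][2].round(4),'Ff',(Ri@s['contact_force'][:2]).round(2),s['contact_force'][2].round(2),'Mf',(Ri@s['moment'][:2]).round(3),'g',s['gripper_width'].round(4),s['gripper_force'].round(1))
                                                                                                                                                                                                                                                                ^^^^^^^^^^^^^^^^^^^^^^^^
AttributeError: 'float' object has no attribute 'round'
```

```bash
sed -i "s/s\['gripper_width'\].round(4),s\['gripper_force'\].round(1)/s['gripper_width'],s['gripper_force']/" h.py
cat >> h.py <<'E'
def pitch(w):
    'screw positions of the module top (connector end) matched against w9, and the implied pitch of the module in the grip'
    w9=np.load('w9.npy',allow_pickle=True).item();out=[]
    for x,y in ((150,136),(254,136)):
        r,c=int(90+y*240/356),int(120+x*270/400)
        t=w9['color'][r-9:r+10,c-9:c+10];m=cv2.matchTemplate(w['color'][r-30:r+31,c-30:c+31],t,cv2.TM_CCOEFF_NORMED)
        k=np.unravel_index(m.argmax(),m.shape);out.append((k[0]-21,k[1]-21,m.max().round(2)))
    return out
E
python3 - <<'E'
from h import *
rep()
w=snap('wrist');np.save('w10.npy',w,allow_pickle=True);print(pitch(w))
# expected pixel shift per 0.05 rad pitch about grip point (tool frame): screw at tool (0.045,0,.061+..)
M=np.linalg.inv(w['tool_from_camera'])
def pt(X):
    c=M@np.append(X,1);return np.array([w['cy']+f(w)*c[1]/c[2],w['cx']-f(w)*c[0]/c[2]])
for a in (0,.05,.1,.2,.3):
    X=np.array([.0435,-.018,.0523-.061]);X=R.from_euler('y',-a).apply(X)+[0,0,.061];print(a,pt(X))
E
```

```text
t 16.1833 tcp [0.5062 0.2528 0.1133] fix [-0.0415  0.0017] yaw -2.9083 Ff [ 2.11 -0.77] 1.34 Mf [ 0.15  -0.536] g 0.0457683384094318 60.00077247619629
[(np.int64(0), np.int64(0), np.float32(1.0)), (np.int64(0), np.int64(0), np.float32(1.0))]
0 [179.33947327 220.74828246]
0.05 [177.46942596 221.24850866]
0.1 [175.85619885 221.7463589 ]
0.2 [173.37799668 222.72874897]
0.3 [171.85282394 223.68446033]
```

Emit:
{"op": "step_arm", "data": {"steps": [{"x": 0, "y": -0.1, "z": 0.1, "turn": 0, "jaw": -0.2}, {"x": -0.2, "y": -0.1, "z": 0.1, "turn": 0, "jaw": -0.2}, {"x": -0.5, "y": -0.1, "z": 0.1, "turn": 0, "jaw": -0.2}, {"x": -0.9, "y": -0.1, "z": 0.1, "turn": 0, "jaw": -0.2}, {"x": -1.3, "y": -0.1, "z": 0.1, "turn": 0, "jaw": -0.2}, {"x": -1.7, "y": -0.1, "z": 0.1, "turn": 0, "jaw": -0.2}, {"x": -2.0, "y": -0.1, "z": 0.1, "turn": 0, "jaw": -0.2}, {"x": -2.0, "y": -0.1, "z": 0.1, "turn": 0, "jaw": -0.2}]}}

```text
t: 16.9
tool_pos: [0.5249, 0.2559, 0.1122]
tcp_rot: [-3.141, -0.003, -2.909]
contact_force: [-2.2, -0.8, 6.8]
gripper_width: 0.0455
gripper_force: 60.0
```

```bash
python3 - <<'E'
from h import *
rep();w=snap('wrist');print(pitch(w))
E
```

```text
t 16.9 tcp [0.5249 0.2559 0.1122] fix [-0.0226  0.0003] yaw -2.9086 Ff [-2.33 -0.26] 6.79 Mf [0.012 0.149] g 0.045457478541824074 60.00204920768738
[(np.int64(0), np.int64(0), np.float32(1.0)), (np.int64(0), np.int64(0), np.float32(1.0))]
```

Emit:
{"op": "step_arm", "data": {"steps": [{"x": -0.4, "y": 0, "z": 0, "turn": 0, "jaw": -0.2}, {"x": -0.8, "y": 0, "z": 0, "turn": 0, "jaw": -0.2}, {"x": -1.2, "y": 0, "z": 0, "turn": 0, "jaw": -0.2}, {"x": -1.6, "y": 0, "z": 0, "turn": 0, "jaw": -0.2}, {"x": -1.9, "y": 0, "z": 0, "turn": 0, "jaw": -0.2}, {"x": -2.1, "y": 0, "z": 0, "turn": 0, "jaw": -0.2}, {"x": -2.2, "y": 0, "z": 0, "turn": 0, "jaw": -0.2}, {"x": -2.2, "y": 0, "z": 0, "turn": 0, "jaw": -0.2}]}}

```text
t: 17.62
tool_pos: [0.5457, 0.2608, 0.1122]
tcp_rot: [-3.141, -0.004, -2.909]
contact_force: [-4.3, -1.1, 8.9]
gripper_width: 0.0455
gripper_force: 60.0
```

```bash
python3 - <<'E'
from h import *
rep();w=snap('wrist');print(pitch(w))
E
```

```text
t 17.6167 tcp [0.5457 0.2608 0.1122] fix [-0.0013  0.0003] yaw -2.9086 Ff [-4.44 -0.11] 8.88 Mf [-0.048  0.603] g 0.045500870948846125 60.00275194644928
[(np.int64(0), np.int64(0), np.float32(1.0)), (np.int64(0), np.int64(0), np.float32(1.0))]
```

Emit:
{"op": "step_arm", "data": {"steps": [{"x": -0.1, "y": 0, "z": 0, "turn": 0, "jaw": -0.2}, {"x": -0.2, "y": 0, "z": 0, "turn": 0, "jaw": -0.2}, {"x": -0.3, "y": 0, "z": 0, "turn": 0, "jaw": -0.2}, {"x": -0.4, "y": 0, "z": 0, "turn": 0, "jaw": -0.2}, {"x": -0.4, "y": 0, "z": 0, "turn": 0, "jaw": -0.2}]}}

```text
t: 18.08
tool_pos: [0.5494, 0.2617, 0.1121]
tcp_rot: [-3.141, -0.005, -2.909]
contact_force: [-4.1, -1.5, 8.3]
gripper_width: 0.0458
gripper_force: 60.0
```

Emit:
{"op": "step_arm", "data": {"steps": [{"x": -0.1, "y": 0, "z": 0, "turn": 0, "jaw": -0.2}, {"x": -0.2, "y": 0, "z": 0, "turn": 0, "jaw": -0.2}, {"x": -0.2, "y": 0, "z": 0, "turn": 0, "jaw": -0.2}]}}

```text
t: 18.33
tool_pos: [0.55, 0.2618, 0.112]
tcp_rot: [-3.141, -0.008, -2.909]
contact_force: [-10.0, -1.9, 13.4]
gripper_width: 0.0455
gripper_force: 60.0
```

```bash
python3 - <<'E'
from h import *
rep();w=snap('wrist');print(pitch(w))
E
```

```text
t 18.3333 tcp [0.55   0.2618 0.112 ] fix [0.0032 0.0003] yaw -2.9085 Ff [-10.13   0.43] 13.39 Mf [0.183 1.459] g 0.04552657019176829 60.00455975532532
[(np.int64(0), np.int64(0), np.float32(1.0)), (np.int64(0), np.int64(0), np.float32(1.0))]
```

Emit:
{"op": "step_arm", "data": {"steps": [{"x": 0, "y": 0, "z": 0, "turn": 0, "jaw": 0.3}, {"x": 0, "y": 0, "z": 0, "turn": 0, "jaw": 0.3}, {"x": 0, "y": 0, "z": 0, "turn": 0, "jaw": 0.3}, {"x": 0, "y": 0, "z": 0, "turn": 0, "jaw": 0.3}, {"x": 0, "y": 0, "z": 0, "turn": 0, "jaw": 0.3}, {"x": 0.5, "y": 0, "z": -3, "turn": 0, "jaw": 0.3}, {"x": 0.5, "y": 0, "z": -6, "turn": 0, "jaw": 0.3}, {"x": 0.5, "y": 0, "z": -6, "turn": 0, "jaw": 0.3}]}}

```text
t: 19.05
tool_pos: [0.5505, 0.2627, 0.1769]
tcp_rot: [3.14, 0.007, -2.908]
contact_force: [1.4, 0.6, -0.5]
gripper_width: 0.0572
gripper_force: 0.0
```

Emit:
{"op": "step_arm", "data": {"steps": [{"x": 0, "y": 0, "z": -4, "turn": 0, "jaw": 0.3}, {"x": 0, "y": 0, "z": -8, "turn": 0, "jaw": 0.3}, {"x": 4, "y": 0, "z": -12, "turn": 0, "jaw": 0.3}, {"x": 5, "y": 0, "z": -14, "turn": 0, "jaw": 0.3}, {"x": 5, "y": 0, "z": -14, "turn": 0, "jaw": 0.3}, {"x": 5, "y": 0, "z": -14, "turn": 0, "jaw": 0.3}]}}

```text
t: 19.55
tool_pos: [0.4996, 0.2503, 0.314]
tcp_rot: [3.141, 0.004, -2.908]
contact_force: [0.4, 0.4, -0.0]
gripper_width: 0.0571
gripper_force: 0.0
```

```bash
python3 - <<'E'
from h import *
rep();w=snap('wrist');a=snap('scene');np.save('w11.npy',w,allow_pickle=True);np.save('a11.npy',a,allow_pickle=True)
# expected pixels of module features if home and level, and detection of module top region (bright, low saturation)
hsv=cv2.cvtColor(w['color'],cv2.COLOR_RGB2HSV)
Rf=Ri.T
def fx(x,y,z): return np.append(F+Rf@np.array([x,y]),z+.002)
for n,X in (('conn L',(-46,-23,58)),('conn R',(-46,23,58)),('mouth',(21,0,64)),('base rear',(-95.5,0,12)),('br',(56,0,70.5))): print(n,np.round(proj(w,fx(*np.array(X)/1e3)),1))
m=proj(w,fx(-.02,0,.058));r,c=map(int,m)
G=cv2.GaussianBlur(cv2.cvtColor(w['color'],cv2.COLOR_RGB2GRAY),(3,3),0).astype(float)
col=G[:,c-12:c-4].mean(1);d=np.diff(col);k=np.argsort(-abs(d))[:14];print(sorted([(int(i),round(d[i])) for i in k]))
row=G[r-4:r+4].mean(0);d=np.diff(row);k=np.argsort(-abs(d[150:380]))[:8]+150;print(r,sorted([(int(i),round(d[i])) for i in k]))
for q in ('module','plate_edge'): print(q,models.spot_in(w,q)[:2])
E
```

```text
t 19.55 tcp [0.4996 0.2503 0.314 ] fix [-0.0486  0.0007] yaw -2.908 Ff [0.51 0.32] -0.02 Mf [0.009 0.022] g 0.057107906189550806 0.0
conn L [173.1 237.1]
conn R [173.1 275.1]
mouth [226.  256.1]
base rear [128.1 256.1]
br [253.4 256.1]
[(126, -18), (127, -19), (142, 19), (167, -20), (168, -22), (171, 22), (172, 33), (173, 26), (290, -17), (291, -23), (292, -18), (356, -18), (357, -25), (358, -20)]
193 [(227, -16), (235, 26), (236, 30), (237, 20), (273, -24), (274, -35), (275, -28), (283, 16)]
module [{'pixel': [192.1, 257.2], 'p': 0.89}, {'pixel': [147.9, 253.4], 'p': 0.55}]
plate_edge [{'pixel': [151.8, 253.9], 'p': 0.58}]
```

```bash
python3 - <<'E'
from h import *
print(robot.sign_off())
E
```

```text
the job is handed in; nothing more can be done
None
```

I handed the job in at about 19.6 s: the module was tipped, lifted out, laid flat, regripped and slid under the bridge until it met about 10 N at the back stop, and a wrist-camera pixel check after release put it home within about 1 mm; plate level was not seen directly, and I viewed 12 pictures against the limit of 10.

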